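Draw the door-stay bolt, park it in its notch and shut the cabinet door

TASK

The cabinet's door is held ajar by the spring bolt on the cabinet roof, whose pin goes through the door's stay lug. Draw the bolt back until its handle can be laid over into the side notch, so that the bolt stays drawn by itself, and then swing the door fully shut. Leave everything else lying where it is.

Things in the scene. Friction and masses are not known exactly. Their poses are not given: they have to be found in the camera images.
- cabinet: Grey powder-coated steel cabinet fixed to the bench, 200 deep x 320 wide x 220 mm high, upright, turned by up to 0.2 rad. Origin: middle of the lower edge of its open front, on the bench. x points into the cabinet (away from the robot), y to the robot's left along the front, z up; the front plane is x = 0, the roof top z = 0.220. The bolt lies on the roof; a spanner and a tin lie behind it (x > 0.12).
- handle_home (a point): Fixed point on the bolt's axis under the home position of its handle, at cabinet (0.045, 0, 0.234). A dark channel on the roof guides the bolt along cabinet y: a 16 mm wide slot between two upright rails whose tops are at z = 0.250; near rail x = 0.029 to 0.037, far rail x = 0.053 to 0.065. The far rail (away from the robot) has one gap 18 mm wide: the side notch.
- bolt_nose (a point): Nose end, on the axis, of the bolt: a horizontal steel rod 14 mm thick, 145 mm long, along cabinet y at x = 0.045, z = 0.234; at home the nose is at y = 0.065. It is drawn towards -y. The notch centre lies 33 to 59 mm from the handle's home towards -y; where exactly differs each time and is not reported: see it or feel for it. The slot goes on 35 mm past the notch centre, so a full pull overshoots.
- lug_bore (a point): Centre of the 18 mm bore in the door's stay lug, an upright steel plate 34 x 6 x 24 mm (top at z = 0.250) on an arm fixed to the door; it moves with the door. At the start the bolt's nose stands 15 mm through it; drawn 18 mm, the bolt is clear.
- bolt (a joint): How far the bolt is drawn, in m: 0 home (nose in the lug), grows towards cabinet -y. The end of the channel stops it at 0.068 to 0.094. A spring pulls it home with 4 to 7 N; let go in the slot, it snaps back. Parked in the notch, it stays.
- handle (a joint): Lean of the bolt handle in rad: 0 upright, positive leaning to cabinet +x (away from the robot), 1.15 fully laid over. In the slot the rails keep it within about 0.2 of upright; only at the notch can it be tipped over. Light friction: a sideways push under 1 N tips it, and past about 0.6 rad it falls by itself.
- handle_end (a point): Point near the top of the bolt handle, on its centre line, 66 mm from the rod's axis. The handle is a round steel bar standing up from the rod, 12 mm thick up to 34 mm, then 16 mm thick; its rounded top is 74 mm from the axis. At home and upright the point lies at cabinet (0.045, 0, 0.300).
- door (a joint): Opening angle of the door in rad: 0 fully shut, about 0.38 at the start. It opens towards the robot and stays where it is left (friction 0.12 N m). While the bolt is in the lug it cannot be shut.
- door_edge (a point): Top front corner of the door's free edge. The door is a grey panel 300 wide x 200 high x 15 mm thick, top edge 212 mm above the bench, hinged about a vertical line at cabinet (0, 0.150); its free edge is on cabinet -y. Shut, its front face lies at cabinet x = -0.015. A vertical bar handle, 80 mm long and standing 35 mm off the front, sits 18 mm from the free edge, centred 105 mm above the bench.
- charger: Bystander: grey battery charger case 110 x 170 x 62 mm with a carrying loop, inside the cabinet. Origin under its centre.
- spanner_roof: Bystander: aluminium spanner 170 mm long, 9 mm thick, lying at the back of the cabinet roof. Origin under its centre, x along it.
- spanner_bench: Bystander: aluminium spanner 200 mm long, 9 mm thick, lying on the bench. Origin under its centre, x along it.
- funnel: Bystander: red plastic funnel standing mouth down on the bench, 110 mm wide, 130 mm high. Origin under its centre.
- mirror: Bystander: round inspection mirror, 52 mm across, on a stainless handle, 190 mm long in all, lying on the bench. Origin under its middle, x towards the glass.
- battery: Bystander: black tool battery 75 x 120 x 68 mm on the bench. Origin under its centre.
- tin: Bystander: aluminium tin, 44 mm across, 42 mm high, standing on the back of the cabinet roof near its -y end. Origin under its centre.

How it is judged:
On the way, in this order (a step that is already met when the one before it is completed fails the run):
1. the bolt is drawn out of the lug and its handle is laid over in the side notch, the door still ajar (value of joint bolt above 0.026 m and value of joint handle above 0.9 rad and value of joint door above 0.2 rad), for 0.2 s.
2. the door is shut, with the bolt still parked (value of joint bolt above 0.026 m and value of joint handle above 0.9 rad and value of joint door below 0.04 rad), for 0.2 s.
At the end, for the whole second after the job is handed in: The bolt stays drawn by more than 26 mm with its handle laid over by more than 0.9 rad in the side notch, and the door is shut to within 0.04 rad, all at rest (all of step 2 and velocity of joint door below 0.05 rad/s and velocity of joint bolt between -0.02 and 0.02 m/s); the robot touches nothing.
It fails at once if one of the other things (charger, spanners, funnel, mirror, battery, tin) is moved by more than 30 mm (distance of any of charger, spanner_roof, spanner_bench, funnel, mirror, battery, tin from where it was at the start of the episode above 0.03 m).
It also fails if it takes over 54 s, if anything falls off the work surface, if the arm or the gripper's body presses on something with over 40 N, if the wrist force passes 120 N, or if a joint passes its speed limit or range.

ROBOT

A 7-joint arm with a two-finger parallel gripper is mounted at the origin on the work surface. World frame = base frame: x ahead of the robot, y to its left, z up, the work surface at z = 0. Lengths are in m, angles in rad, forces in N, time in s.
With the tool pointing down it reaches from about 0.425 to 1.025 m from the base axis. Payload 9.4 kg.
Tool frame: the origin (TCP) lies midway between the tips of the shut fingers; the grasp point (between the pads) lies 19 mm behind it (arm.tcp_to_grasp is the distance from the TCP to the grasp point, in m); z points along the fingers, y is the line along which they close (so a half turn about z gives the same grasp; the last joint's range is limited). The gripper opens to 93 mm and grips with 3 to 60 N. Pads are 15 mm wide; open, the fingers measure 128 mm over their backs; the gripper's body (75 mm by 188 mm) begins 65 mm behind the grasp point.
Start: joints at [-1.383, 0.599, -0.003, 1.599, 0.002, 0.943, -0.08], TCP at [0.19, 0.7, 0.219] pointing down, gripper open.
Joint ranges: [-2.57, 2.57], [-0.35, 1.97], [-1.29, 1.29], [0.11, 2.56], [-1.05, 4.19], [0.11, 1.86], [-2.63, 2.63]. Speed limits (rad/s): [2.22, 2.22, 3.01, 3.01, 3.14, 3.14, 3.14].

INTERFACE

Orientations are given as a 3x3 rotation matrix whose columns are the frame's x, y, z axes.
In Python, from plant import telemetry, snapshot, hand_in, arm gives the robot as it stands.
- The arm moves only by the tool play_rows, never from a script. Its argument "rows" is a list of rows, each a list of 5 numbers: the opening, from 0 (shut) to 1 (fully open), then the shift along the tool's x, y, z in cm, then the turn about the tool's z in degrees. In form: [[fingers, dx, dy, dz, spin], ...]. A call has 1 to 12 rows; each row shifts and turns the commanded pose from where the row before left it, along the tool's axes as they then stand; what a row does not reach is not made up. A row lasts 1/8 s, in which the tool goes at most 62.5 mm and 10.7 degrees, less where a joint would pass 70% of its speed; a pose out of reach is approached as far as the arm can. A call is refused whole if a number of a shift passes 6.25 or a number of a turn 10.7, either way. A call with a gripper value outside its range is refused whole. The fingers move at their own pace and stop on an object; the grip force is fixed at half the most. Time passes only in rows, so rows that do not move let the fingers close. It gives the time, the measured TCP pose, the force, the opening and the grip force at its end, in the units of the state.
- telemetry.observe(): the state, without advancing time (a new reading comes with each control period).
- snapshot(name): name is "side" or "top"; returns a dict with "image" (384x512x3 uint8, red, green, blue), "intrinsics" (3x3 intrinsics, pixels), "k1" (the pictures are not rectified: a ray, as slopes to the right and down, at radius r is drawn at 1 + k1 r^2 times it, then the intrinsics apply), "eye" and "rotation" of the camera in the world. Camera axes: x right, y down, z forward; pixel columns grow to the right and rows downward; lengths in m; the calibration is good to about 2 mm. A picture is of the moment at which its call begins. There is no depth.
- hand_in(): hands the job in; it is judged then, once.
The state is a dict: "time": time; "qpos": joint angles; "qd": joint speeds; "effort": joint torques, N m; "ee_pos": TCP position; "tool_rot": TCP orientation; "wrist_force": force on the tool from outside, world axes, zero at the start; "torque": the same for the moment, N m; "width": finger opening in m; "grip_force": force on a finger pad.
Only numpy, scipy, OpenCV 4.12 (cv2) and the standard library are available. Lean on these libraries where they do the work, as an engineer would, in place of code of your own. Each camera call takes 0.05 s, during which the arm holds its last target. There are 200 camera calls.

## Working session

There is one attempt and no reset: what is moved stays moved. The work goes in short steps, Python scripts to look and compute and a tool call to move; the robot and the scene stay as the last step left them, time stands still between calls to the robot, and variables do not carry over. Pictures are saved under pics/ and viewed, at most 10 in all, crops included, and the job is handed in when it is done.

Besides the shell and the picture viewer there is one more tool, called after "Call:" in YAML: its name, and indented under it one key for each argument. play_rows: Moves the arm, as the interface text tells. Its arguments: {"type":"object","properties":{"rows":{"type":"array","items":{"type":"array","items":{"type":"number"}}}},"required":["rows"]}

```bash
mkdir -p pics; ls; python3 - <<'E'
from plant import telemetry, snapshot, arm
import cv2
s=telemetry.observe()
for k in s: print(k,s[k])
for n in("side","top"):
    d=snapshot(n); cv2.imwrite(f"pics/{n}0.png",d["image"][:,:,::-1])
    print(n,d["intrinsics"],d["k1"],d["eye"],d["rotation"])
E
```

```text
pics
time 0.0
qpos [-1.38272436  0.60010763 -0.00250579  1.60009861  0.00180389  0.94290045
 -0.07979882]
qd [ 0.00089471 -0.00073226 -0.00051796 -0.00057599  0.00266903  0.00102974
 -0.00100166]
effort [-2.28600235e-03 -7.65054059e+01  1.49742108e+00 -2.52338380e+01
 -5.23295661e-02  1.71658042e-02  1.75298296e-04]
ee_pos [0.18964172 0.69926985 0.21778432]
tool_rot [[-9.65160331e-01  2.61659093e-01 -2.35623216e-04]
 [ 2.61659148e-01  9.65159188e-01 -1.49398963e-03]
 [-1.63502059e-04 -1.50359249e-03 -9.99998856e-01]]
wrist_force [-0.17025298  0.41512351  0.31546983]
torque [-0.00204049 -0.00529966  0.0155733 ]
grip_force 0.0
width 0.09296838426887251
side [[370.67391102   0.         253.48158252]
 [  0.         370.67391102 189.60217036]
 [  0.           0.           1.        ]] -0.010196018708603554 [ 0.19277574 -0.77766201  0.69212528] [[ 0.86211371 -0.26276926  0.43325774]
 [-0.50638713 -0.41603333  0.75530679]
 [-0.01822175 -0.87055648 -0.49173101]]
top [[394.34153926   0.         264.35263183]
 [  0.         394.34153926 189.50556043]
 [  0.           0.           1.        ]] -0.019187193196011185 [ 0.42884786 -0.02291058  1.16430557] [[ 1.60217856e-01 -9.65655672e-01  2.04546721e-01]
 [-9.87081201e-01 -1.56943698e-01  3.22393908e-02]
 [ 9.70168190e-04 -2.07069549e-01 -9.78325744e-01]]
```

View pics/side0.png

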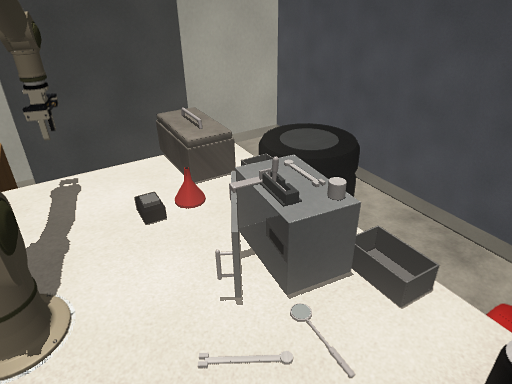

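View pics/top0.png

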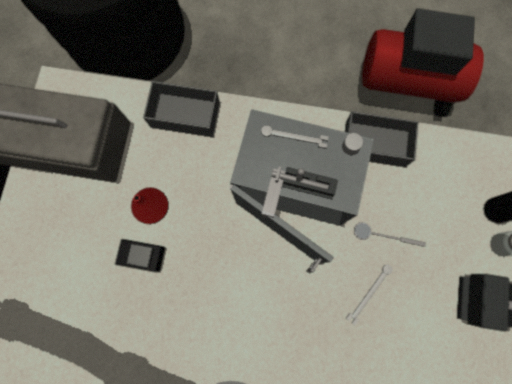

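The side view shows the upright bolt handle at about (276,165) and the channel at about (280,187). The top view shows the roof with corners near (253,112), (373,137), (352,222) and (234,190), the channel at about (305,180), and the door's free edge at about (328,258). I'll enlarge the bolt area.

```bash
python3 - <<'E'
import cv2,numpy as np
a=cv2.imread("pics/top0.png")[100:270,225:385]; b=cv2.imread("pics/side0.png")[145:215,225:345]
a=cv2.resize(a,None,fx=5*.69,fy=5*.69,interpolation=cv2.INTER_CUBIC)
cv2.imwrite("pics/topc.png",a)
cv2.imwrite("pics/sidec.png",cv2.resize(b,None,fx=6,fy=6,interpolation=cv2.INTER_CUBIC))
E
```

```text
(no output)
```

View pics/topc.png

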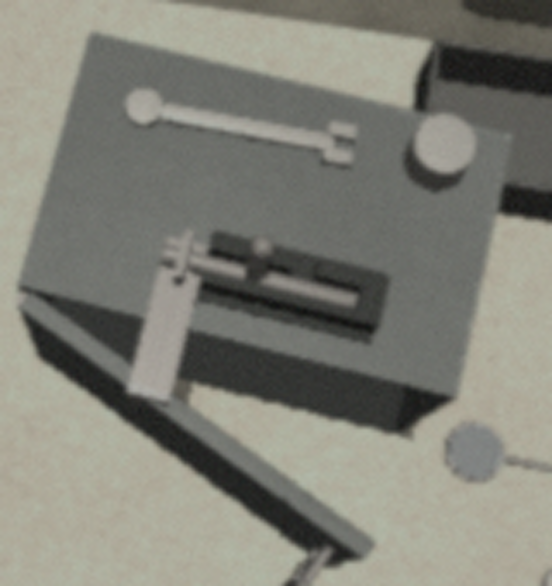

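View pics/sidec.png

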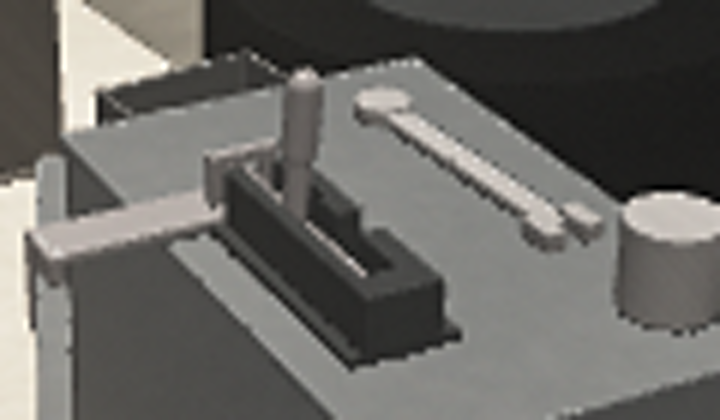

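The enlarged views show the handle upright at home, with its top at side pixel (275,158). The notch gap in the far rail sits near side pixel (286,182). The roof corners in the top crop are at (93,35), (511,135), (455,397) and (20,290).

```bash
cat > h.py <<'E'
import numpy as np, cv2
from plant import telemetry, snapshot, arm, hand_in
def ray(d,uv):
    p=(np.array(uv,float)-d["intrinsics"][:2,2])/d["intrinsics"][0,0]
    q=p.copy()
    for _ in range(5): q=p/(1+d["k1"]*(q@q))
    return np.array(d["rotation"])@np.array([q[0],q[1],1.])
def onplane(d,uv,z):
    r=ray(d,uv); e=np.array(d["eye"]); return e+r*(z-e[2])/r[2]
def proj(d,P):
    c=np.array(d["rotation"]).T@(np.array(P)-d["eye"]); q=c[:2]/c[2]
    return q*(1+d["k1"]*(q@q))*d["intrinsics"][0,0]+d["intrinsics"][:2,2]
def c2w(O,th,p):
    c,s=np.cos(th),np.sin(th); p=np.asarray(p,float)
    return np.array([O[0]+c*p[0]-s*p[1],O[1]+s*p[0]+c*p[1],p[2]])
def w2c(O,th,p):
    c,s=np.cos(th),np.sin(th); d=np.asarray(p)[:2]-O[:2]
    return np.array([c*d[0]+s*d[1],-s*d[0]+c*d[1],p[2]])
E
python3 - <<'E'
from h import *
t=snapshot("top"); s=snapshot("side")
px=np.array([(93,35),(511,135),(455,397),(20,290)])/3.45+[225,100]
W=np.array([onplane(t,p,.22)[:2] for p in px])
C=np.array([(.2,.16),(.2,-.16),(0,-.16),(0,.16)])
A,B=C-C.mean(0),W-W.mean(0)
th=np.arctan2((A[:,0]*B[:,1]-A[:,1]*B[:,0]).sum(),(A*B).sum())
R=np.array([[np.cos(th),-np.sin(th)],[np.sin(th),np.cos(th)]])
O=W.mean(0)-R@C.mean(0); print("O",O,"th",th); print((C@R.T+O-W)*1000)
print("home handle top proj",proj(s,c2w(O,th,(.045,0,.308))),proj(t,c2w(O,th,(.045,0,.308))), "seen side",225+304/6,145+70/6,"top",225+262/3.45,100+242/3.45)
f=lambda d,u,v,z:w2c(O,th,onplane(d,(u,v),z)).round(4)
for u,v in [(345,190),(358,207),(362,225),(375,232),(392,228)]: print("side",u,v,f(s,225+u/6,145+v/6,.25))
for u,v in [(210,232),(388,275),(302,262),(318,265),(375,330),(180,250)]: print("top",u,v,f(t,225+u/3.45,100+v/3.45,.25))
print("edge",f(t,225+360/3.45,100+548/3.45,.212), "tin", f(t,225+445/3.45,100+138/3.45,.262),"spanner",f(t,225+143/3.45,100+105/3.45,.229),f(t,225+340/3.45,100+143/3.45,.229))
E
```

```text
O [ 0.61310082 -0.06611593] th -0.08871733385051653
[[ 0.42445904  2.76669463]
 [-0.26393604 -1.56817048]
 [-0.87755326 -2.74306027]
 [ 0.71703026  1.54453612]]
home handle top proj [273.40354722 156.66338757] [301.16527101 173.21540496] seen side 275.6666666666667 156.66666666666666 top 300.94202898550725 170.14492753623188
side 345 190 [ 0.0678 -0.008   0.25  ]
side 358 207 [ 0.0651 -0.0241  0.25  ]
side 362 225 [ 0.0586 -0.0388  0.25  ]
side 375 232 [ 0.0604 -0.0466  0.25  ]
side 392 228 [ 0.0684 -0.0468  0.25  ]
top 210 232 [0.066  0.0371 0.25  ]
top 388 275 [ 0.0666 -0.0894  0.25  ]
top 302 262 [ 0.0609 -0.0297  0.25  ]
top 318 265 [ 0.0616 -0.0409  0.25  ]
top 375 330 [ 0.0265 -0.0888  0.25  ]
top 180 250 [0.0483 0.0542 0.25  ]
edge [-0.1172 -0.1162  0.212 ] tin [ 0.1692 -0.1059  0.262 ] spanner [0.1525 0.107  0.229 ] [ 0.1597 -0.0379  0.229 ]
```

Fit: cabinet origin is at about (0.613, -0.066), yaw -0.089, and the notch is about 36 mm from home. I'll lift, align the tool's y with the cabinet's y, and traverse.

Call:
play_rows:
  rows:
    - [1,0,0,-5,-5]
    - [1,0,0,-5,-5]
    - [1,0,0,-5,-0.1]
    - [1,0,0,-5,0]
    - [1,-2.7,-3.6,0,0]
    - [1,-2.7,-3.6,0,0]
    - [1,-2.7,-3.6,0,0]
    - [1,-2.7,-3.6,0,0]
    - [1,-2.7,-3.6,0,0]
    - [1,-2.7,-3.6,0,0]
    - [1,-2.7,-3.6,0,0]
    - [1,-2.7,-3.6,0,0]

```text
time: 1.7
ee_pos: [0.38, 0.3923, 0.4186]
tool_rot: [[-0.996, 0.088, 0.0], [0.088, 0.996, 0.0], [-0.0, 0.0, -1.0]]
wrist_force: [0.5, 0.2, -0.3]
width: 0.093
grip_force: 0.0
```

Call:
play_rows:
  rows:
    - [1,-2.7,-3.6,0,0]
    - [1,-2.7,-3.6,0,0]
    - [1,-2.7,-3.6,0,0]
    - [1,-2.7,-3.6,0,0]
    - [1,-2.7,-3.6,0,0]
    - [1,-2.7,-3.6,0,0]
    - [1,-2.7,-3.6,0,0]
    - [1,-2.7,-3.6,0,0]
    - [1,-2.7,-3.6,0,0]
    - [1,0,0,0,0]

```text
time: 2.95
ee_pos: [0.5938, 0.0458, 0.4183]
tool_rot: [[-0.996, 0.094, 0.0], [0.094, 0.996, -0.002], [-0.0, -0.002, -1.0]]
wrist_force: [-0.5, 0.6, 0.2]
width: 0.0933
grip_force: 0.0
```

```bash
cat >> h.py <<'E'
O,TH=np.array([.6131,-.0661]),-.0887
def st():
    o=telemetry.observe(); R=np.array(o["tool_rot"])
    print("t",o["time"],"cab",w2c(O,TH,o["ee_pos"]).round(4),"yaw err",round(np.arctan2(R[1,1],R[0,1])-np.pi/2-TH,4),"F",np.round(w2c(np.zeros(2),TH,o["wrist_force"]),1),"w",round(o["width"],4),round(o["grip_force"],1), "z",R[:,2].round(3))
E
python3 -c "
from h import *
st()"
```

```text
t 2.95 cab [-0.0291  0.1098  0.4183] yaw err -0.0053 F [-0.6  0.6  0.2] w 0.0933 0.0 z [ 0.    -0.002 -1.   ]
```

Call:
play_rows:
  rows:
    - [1,-2,-2.8,0,0]
    - [1,-2,-2.8,0,0]
    - [1,-2,-2.8,0,0]
    - [1,-1.6,-2.6,0,0]
    - [1,0,0,3,0]
    - [1,0,0,3,0]
    - [1,0,0,0,0]
    - [1,0,0,0,0]

```text
time: 3.95
ee_pos: [0.6592, -0.0661, 0.3598]
tool_rot: [[-0.996, 0.088, 0.001], [0.088, 0.996, 0.0], [-0.001, 0.0, -1.0]]
wrist_force: [0.5, 0.3, 0.0]
width: 0.0929
grip_force: 0.0
```

```bash
python3 -c "
from h import *
st()
a=snapshot('top')['image'][80:290,200:400,::-1];b=snapshot('side')['image'][60:240,200:360,::-1]
cv2.imwrite('pics/p1.png',np.hstack([cv2.resize(a,(400,420)),cv2.resize(b,(400,420))]))"
```

```text
t 3.95 cab [0.0459 0.0041 0.3598] yaw err 0.0009 F [0.5 0.3 0. ] w 0.0929 0.0 z [ 0.001  0.    -1.   ]
```

View pics/p1.png

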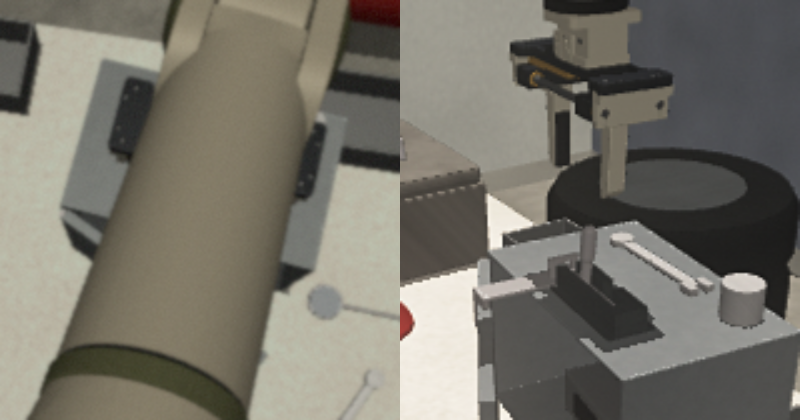

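The side view shows the fingers straddling the upright handle from above, with the handle top at about (588,230) in the composite. The top view is blocked by the arm. Next I descend, close and look.

Call:
play_rows:
  rows:
    - [1,-0.2,-0.4,2,0]
    - [1,0,0,2,0]
    - [1,0,0,2,0]
    - [1,0,0,2,0]
    - [1,0,0,0.8,0]
    - [1,0,0,0,0]
    - [0,0,0,0,0]
    - [0,0,0,0,0]
    - [0,0,0,0,0]
    - [0,0,0,0,0]
    - [0,0,0,0,0]
    - [0,0,0,0,0]

```text
time: 5.55
ee_pos: [0.6605, -0.0709, 0.2706]
tool_rot: [[-0.996, 0.088, -0.0], [0.088, 0.996, -0.0], [0.0, -0.0, -1.0]]
wrist_force: [0.0, 0.2, -0.4]
width: 0.0376
grip_force: 0.0
```

```bash
python3 -c "
from h import *
st()
b=snapshot('side')['image'][90:230,200:360,::-1]
cv2.imwrite('pics/p2.png',cv2.resize(b,(640,560)))"
```

```text
t 5.55 cab [ 0.0476 -0.0006  0.2706] yaw err 0.0002 F [ 0.   0.3 -0.4] w 0.0376 0.0 z [-0. -0. -1.]
```

View pics/p2.png

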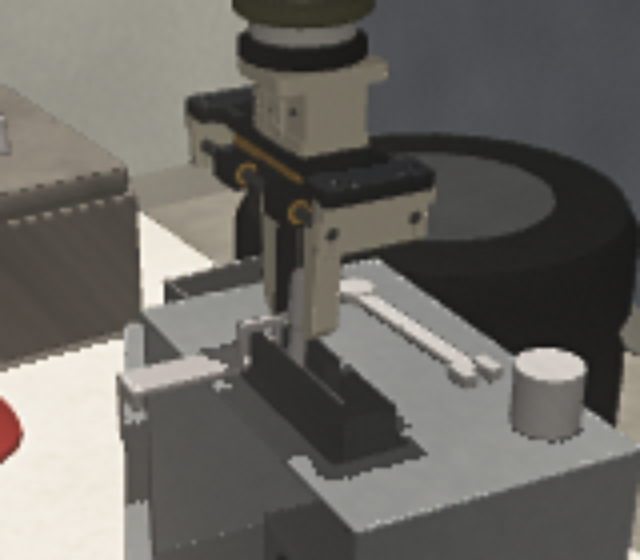

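The handle stands between the half-closed fingers at about (298,310). I'll keep closing.

Call:
play_rows:
  rows:
    - [0,0,0,0,0]
    - [0,0,0,0,0]
    - [0,0,0,0,0]
    - [0,0,0,0,0]

```text
time: 6.1
ee_pos: [0.6606, -0.0699, 0.2706]
tool_rot: [[-0.996, 0.088, 0.0], [0.088, 0.996, 0.001], [0.0, 0.001, -1.0]]
wrist_force: [-0.1, 5.1, 0.5]
width: 0.0157
grip_force: 30.0
```

Call:
play_rows:
  rows:
    - [0,0,-0.9,0,0]
    - [0,0,-0.9,0,0]
    - [0,0,-0.9,0,0]
    - [0,0,-0.9,0,0]
    - [0,0,0,0,0]
    - [0,0,0,0,0]

```text
time: 6.85
ee_pos: [0.6572, -0.1061, 0.2706]
tool_rot: [[-0.996, 0.088, -0.0], [0.088, 0.996, 0.0], [0.0, 0.0, -1.0]]
wrist_force: [-0.6, 5.2, 0.8]
width: 0.0153
grip_force: 30.0
```

```bash
python3 -c "
from h import *
st()"
```

```text
t 6.85 cab [ 0.0475 -0.036   0.2706] yaw err 0.0006 F [-1.1  5.1  0.8] w 0.0153 30.0 z [-0.  0. -1.]
```

Call:
play_rows:
  rows:
    - [0,-0.5,0,0,0]
    - [0,-0.4,0,0.1,0]
    - [0,-0.4,0,0.1,0]
    - [0,-0.3,0,0.1,0]
    - [0,0,0,0,0]

```text
time: 7.48
ee_pos: [0.6722, -0.1072, 0.2676]
tool_rot: [[-0.996, 0.088, -0.002], [0.088, 0.996, 0.001], [0.003, 0.001, -1.0]]
wrist_force: [-3.6, 5.6, 3.9]
width: 0.0159
grip_force: 30.0
```

```bash
python3 -c "
from h import *
st()"
```

```text
t 7.475 cab [ 0.0626 -0.0357  0.2676] yaw err 0.0006 F [-4.1  5.3  3.9] w 0.0159 30.0 z [-0.002  0.001 -1.   ]
```

Call:
play_rows:
  rows:
    - [0,-0.4,0,0.1,0]
    - [0,-0.4,0,0.15,0]
    - [0,-0.4,0,0.2,0]
    - [0,-0.4,0,0.2,0]
    - [0,-0.4,0,0.2,0]
    - [0,0,0,0,0]

```text
time: 8.22
ee_pos: [0.693, -0.108, 0.2587]
tool_rot: [[-0.996, 0.087, -0.001], [0.087, 0.996, 0.002], [0.001, 0.001, -1.0]]
wrist_force: [-0.8, 6.8, 0.8]
width: 0.0151
grip_force: 30.0
```

```bash
python3 -c "
from h import *
st()
b=snapshot('side')['image'][90:230,200:360,::-1]
cv2.imwrite('pics/p3.png',cv2.resize(b,(640,560)))"
```

```text
t 8.225 cab [ 0.0833 -0.0347  0.2587] yaw err 0.0015 F [-1.4  6.7  0.8] w 0.0151 30.0 z [-0.001  0.002 -1.   ]
```

View pics/p3.png

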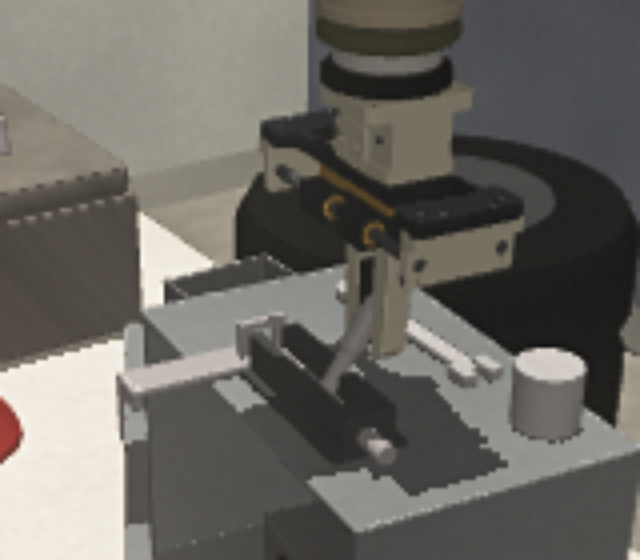

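The handle is tipped about 0.7 rad into the notch (from (330,385) to (370,300)), and the bolt's tail sticks out at (378,445). I'll open slightly so the handle falls.

Call:
play_rows:
  rows:
    - [0.4,0,0,0,0]
    - [0.4,0,0,0,0]
    - [0.4,0,0,0,0]
    - [0.4,0,0,0,0]
    - [0.4,0,0,0,0]
    - [0.4,0,0,-3,0]
    - [0.4,0,0,-4,0]
    - [0.4,0,0,-4,0]
    - [0.4,0,0,0,0]

```text
time: 9.4
ee_pos: [0.6943, -0.1109, 0.3729]
tool_rot: [[-0.996, 0.089, 0.006], [0.089, 0.996, -0.001], [-0.006, -0.0, -1.0]]
wrist_force: [-0.4, 0.5, 0.5]
width: 0.0369
grip_force: 0.0
```

```bash
python3 -c "
from h import *
st()
b=snapshot('side')['image'][90:230,200:360,::-1]
cv2.imwrite('pics/p4.png',cv2.resize(b,(640,560)))"
```

```text
t 9.4 cab [ 0.0849 -0.0374  0.3729] yaw err -0.0004 F [-0.4  0.5  0.5] w 0.0369 0.0 z [ 0.006 -0.001 -1.   ]
```

View pics/p4.png

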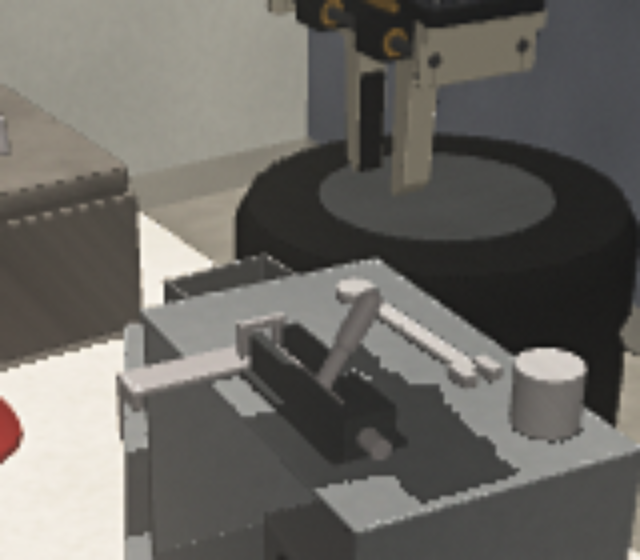

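The fingers are clear and the handle leans over, with its tip at about (369,295), full-frame (292,164). I'll compare that with the lean it should have.

```bash
python3 -c "
from h import *
s=snapshot('side')
for th in (.6,.75,.9,1.05,1.15):
  print(th,proj(s,c2w(O,TH,(.045+.066*np.sin(th),-.034,.234+.066*np.cos(th)))).round(1))
b=s['image'][150:200,260:310,::-1]
cv2.imwrite('pics/p5.png',cv2.resize(b,(600,600),interpolation=cv2.INTER_CUBIC))"
```

```text
0.6 [293. 166.]
0.75 [295.6 167.6]
0.9 [297.8 169.6]
1.05 [299.6 172.1]
1.15 [300.5 173.9]
```

View pics/p5.png

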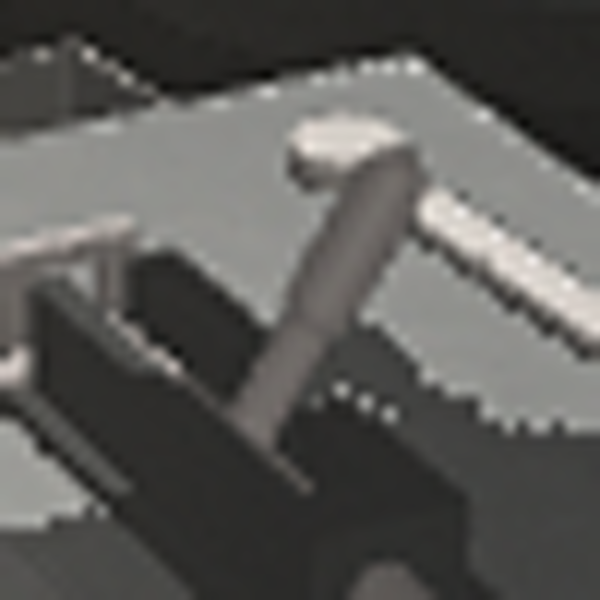

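The handle leans only about 0.6 rad, because spring friction holds it. I'll shut the fingers, come down on its robot side and push it over.

Call:
play_rows:
  rows:
    - [0,1.3,0.1,0,0]
    - [0,1.3,0.1,0,0]
    - [0,1.4,0,0,0]
    - [0,0,0,0,0]
    - [0,0,0,0,0]
    - [0,0,0,0,0]
    - [0,0,0,3,0]
    - [0,0,0,3,0]
    - [0,0,0,3,0]
    - [0,0,0,0.8,0]
    - [0,0,0,0,0]

```text
time: 10.88
ee_pos: [0.6538, -0.1045, 0.2712]
tool_rot: [[-0.996, 0.088, -0.0], [0.088, 0.996, -0.0], [0.0, -0.0, -1.0]]
wrist_force: [-0.0, -1.6, -0.1]
width: 0.0007
grip_force: 0.0
```

```bash
python3 -c "
from h import *
st()"
```

```text
t 10.875 cab [ 0.0439 -0.0347  0.2712] yaw err 0.0001 F [ 0.1 -1.6 -0.1] w 0.0007 0.0 z [-0. -0. -1.]
```

Call:
play_rows:
  rows:
    - [0,-0.5,0,0,0]
    - [0,-0.5,0,0,0]
    - [0,-0.5,0,0,0]
    - [0,-0.5,0,0,0]
    - [0,-0.5,0,0,0]
    - [0,-0.5,0,0,0]
    - [0,-0.5,0,0,0]
    - [0,-0.5,0,0,0]
    - [0,-0.4,0,0,0]
    - [0,0,0,0,0]

```text
time: 12.12
ee_pos: [0.6977, -0.1083, 0.2711]
tool_rot: [[-0.996, 0.088, 0.0], [0.088, 0.996, -0.0], [-0.0, -0.0, -1.0]]
wrist_force: [-0.5, 0.8, 0.3]
width: 0.0005
grip_force: 0.0
```

```bash
python3 -c "
from h import *
st()
b=snapshot('side')['image'][130:210,250:330,::-1]
cv2.imwrite('pics/p6.png',cv2.resize(b,(560,560)))"
```

```text
t 12.125 cab [ 0.088  -0.0345  0.2711] yaw err 0.0002 F [-0.6  0.7  0.3] w 0.0005 0.0 z [ 0. -0. -1.]
```

View pics/p6.png

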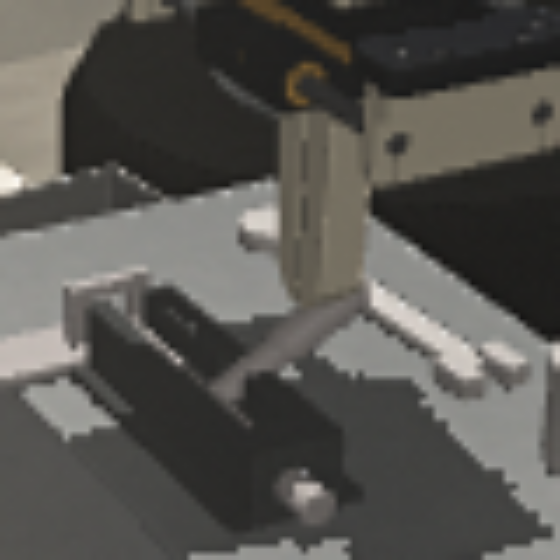

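The handle is now laid over: its tip at full-frame (301,172) matches about 1.1 rad. I'll lift, back off and go in front of the door.

Call:
play_rows:
  rows:
    - [0,0,0,-3,0]
    - [0,0,0,-3,0]
    - [0,0,0,-3,0]
    - [0,0,0,-2,0]
    - [0,3.2,-0.8,0,0]
    - [0,3.2,-0.8,0,0]
    - [0,3.2,-0.8,0,0]
    - [0,3.2,-0.8,0,0]
    - [0,3.2,-0.8,0,0]
    - [0,3.2,-0.8,0,0]
    - [0,3.2,-0.8,0,0]
    - [0,3.2,-0.8,0,0]

```text
time: 13.68
ee_pos: [0.4354, -0.1496, 0.3813]
tool_rot: [[-0.996, 0.088, 0.001], [0.088, 0.996, 0.0], [-0.001, 0.0, -1.0]]
wrist_force: [0.6, 0.5, -0.6]
width: 0.0006
grip_force: 0.0
```

```bash
python3 -c "
from h import *
st()"
```

```text
t 13.675 cab [-0.1696 -0.0989  0.3813] yaw err 0.0002 F [ 0.5  0.5 -0.6] w 0.0006 0.0 z [ 0.001  0.    -1.   ]
```

Now I descend to z ≈ 0.185, above the door's bar handle, and check the bolt state in the picture by pixel colour instead of viewing it.

Call:
play_rows:
  rows:
    - [0,0,0,0,0]
    - [0,0,0,3.5,0]
    - [0,0,0,4,0]
    - [0,0,0,4,0]
    - [0,0,0,4,0]
    - [0,0,0,3.5,0]
    - [0,0,0,0,0]
    - [0,0,0,0,0]

```text
time: 14.68
ee_pos: [0.4376, -0.1496, 0.192]
tool_rot: [[-0.996, 0.088, 0.001], [0.088, 0.996, -0.0], [-0.001, -0.0, -1.0]]
wrist_force: [0.4, 0.1, -0.2]
width: 0.0005
grip_force: 0.0
```

```bash
python3 -c "
from h import *
st()
s=snapshot('side')['image'].astype(int).sum(2)//3
for v in range(160,188,2): print(v,*s[v,276:312])"
```

```text
t 14.675 cab [-0.1674 -0.0987  0.192 ] yaw err 0.0001 F [ 0.4  0.1 -0.2] w 0.0005 0.0 z [ 0.001 -0.    -1.   ]
160 145 144 143 143 144 143 143 142 150 203 205 207 208 206 204 204 172 141 144 144 144 145 144 148 153 144 107 26 31 33 35 37 36 35 34 35
162 145 145 144 143 145 144 146 145 124 214 214 212 209 207 205 207 200 140 140 141 142 142 142 142 144 144 147 145 141 72 26 29 34 34 35 34
164 146 145 145 145 144 144 144 146 69 91 103 106 113 144 213 207 207 205 190 138 140 141 143 144 144 143 144 144 145 149 146 142 71 25 30 33
166 146 146 146 147 145 145 145 145 146 141 143 145 128 118 79 104 184 215 211 212 205 190 107 143 142 145 145 144 144 143 144 144 150 168 126 42
168 150 149 148 146 146 147 145 145 145 145 147 146 147 146 147 143 56 88 106 186 215 211 213 207 192 110 140 143 142 143 145 145 144 144 145 150
170 147 147 147 148 150 151 149 148 147 146 145 148 149 149 147 146 146 148 144 61 119 181 181 207 188 178 170 195 109 141 142 144 143 143 143 143
172 100 154 152 150 147 148 148 146 148 146 147 150 149 148 149 149 149 148 166 179 197 185 177 167 142 125 125 216 214 206 191 
[... 290 characters left out ...]
09 211 204
178 46 45 63 81 80 77 80 100 154 152 148 139 147 144 163 172 156 128 102 91 112 148 149 148 147 147 145 146 146 141 143 67 100 123 193 211
180 40 44 45 44 54 74 63 51 43 132 184 194 176 155 110 101 96 85 120 146 148 149 148 147 145 143 144 144 145 146 146 148 142 143 67 94
182 165 66 39 42 42 41 89 182 197 182 170 143 112 94 105 149 147 149 148 147 148 145 145 148 145 145 143 143 142 143 144 144 145 146 148 129
184 78 91 169 93 140 183 191 175 128 60 81 79 78 79 104 155 149 148 146 145 146 145 147 145 144 144 144 144 145 145 147 146 146 145 146 146
186 54 81 78 81 140 196 137 109 80 41 44 55 83 81 78 78 83 138 155 154 151 153 151 150 150 148 147 146 147 145 147 147 146 146 145 146
```

The handle is still laid over, with its tip at about (301,171). I'll push the door shut, stopping just short so I can watch the force.

Call:
play_rows:
  rows:
    - [0,-1.2,0,0,0]
    - [0,-1.2,0,0,0]
    - [0,-1.2,0,0,0]
    - [0,-1.2,0,0,0]
    - [0,-1.2,0,0,0]
    - [0,-1.2,0,0,0]
    - [0,-1.2,0,0,0]
    - [0,-1.2,0,0,0]
    - [0,-1.2,0,0,0]
    - [0,-1.2,0,0,0]
    - [0,-0.6,0,0,0]
    - [0,0,0,0,0]

```text
time: 16.23
ee_pos: [0.5626, -0.1605, 0.191]
tool_rot: [[-0.996, 0.088, 0.0], [0.088, 0.996, -0.0], [-0.0, -0.0, -1.0]]
wrist_force: [0.5, 0.2, -0.5]
width: 0.0003
grip_force: 0.0
```

```bash
python3 -c "
from h import *
st()"
```

```text
t 16.225 cab [-0.042  -0.0985  0.191 ] yaw err 0.0004 F [ 0.5  0.2 -0.5] w 0.0003 0.0 z [ 0. -0. -1.]
```

Call:
play_rows:
  rows:
    - [0,-0.5,0,0,0]
    - [0,-0.5,0,0,0]
    - [0,-0.4,0,0,0]
    - [0,-0.3,0,0,0]
    - [0,-0.2,0,0,0]
    - [0,0,0,0,0]

```text
time: 16.98
ee_pos: [0.5811, -0.1622, 0.1911]
tool_rot: [[-0.996, 0.088, -0.0], [0.088, 0.996, 0.0], [0.0, 0.0, -1.0]]
wrist_force: [0.1, -1.2, -0.3]
width: 0.0002
grip_force: 0.1
```

Call:
play_rows:
  rows:
    - [0,-0.2,0,0,0]
    - [0,-0.2,0,0,0]
    - [0,-0.2,0,0,0]
    - [0,0,0,0,0]

```text
time: 17.48
ee_pos: [0.5812, -0.1622, 0.191]
tool_rot: [[-0.996, 0.09, -0.01], [0.09, 0.996, 0.003], [0.011, 0.002, -1.0]]
wrist_force: [-20.8, 3.3, 16.0]
width: 0.0004
grip_force: 10.2
```

The force shows a hard stop with no further travel, so the door is shut. I'll back off and verify.

Call:
play_rows:
  rows:
    - [0,0.6,0,0,0]
    - [0,0.8,0,0,0]
    - [0,2,0,0,0]
    - [0,3,0,0,0]
    - [0,3,0,0,0]
    - [0,3,0,0,0]
    - [0,0,0,0,0]
    - [0,0,0,0,0]

```text
time: 18.48
ee_pos: [0.4647, -0.1519, 0.1915]
tool_rot: [[-0.996, 0.088, 0.002], [0.088, 0.996, -0.0], [-0.002, -0.0, -1.0]]
wrist_force: [-0.7, 0.3, 0.0]
width: 0.0001
grip_force: 0.0
```

```bash
python3 -c "
from h import *
st()
d=snapshot('side'); s=d['image'].astype(int).sum(2)//3
print('tip region'); 
for v in range(168,178,2): print(v,*s[v,290:308])
# door free edge bottom/top front corner expected if shut / 0.04 / 0.1
for th in (0,.04,.1):
  for z in (.212,.17): print(th,z,proj(d,c2w(O,TH,(-.3*np.sin(th)-.015*np.cos(th),.15-.3*np.cos(th)+.015*np.sin(th),z))).round(1))
for v in (212,216,220,228,240): print(v,*s[v,262:300])
cv2.imwrite('pics/end.png',d['image'][:,:,::-1])"
```

```text
t 18.475 cab [-0.1402 -0.0986  0.1915] yaw err 0.0005 F [-0.7  0.2  0. ] w 0.0001 0.0 z [ 0.002 -0.    -1.   ]
tip region
168 148 143 57 89 106 186 216 212 213 208 193 109 141 144 143 142 145 145
170 147 146 146 147 144 62 118 180 182 207 189 178 169 195 109 142 142 145
172 149 149 149 146 167 179 196 185 176 166 143 126 126 216 214 206 191 111
174 146 149 178 184 195 179 170 155 130 105 91 71 91 108 194 216 210 212
176 179 195 183 174 167 142 116 97 87 99 145 149 143 144 66 96 114 193
0 0.212 [280.9 225.5]
0 0.17 [280.5 240.5]
0.04 0.212 [276.  226.7]
0.04 0.17 [275.8 241.8]
0.1 0.212 [268.4 228.3]
0.1 0.17 [268.4 243.4]
212 69 69 68 68 67 64 73 145 155 149 147 146 145 107 74 73 106 155 153 151 150 149 149 150 151 150 147 147 147 148 148 147 147 147 148 148 148 148
216 68 69 70 68 67 67 68 68 66 65 95 148 150 148 148 148 146 87 52 57 113 153 149 146 146 145 147 150 150 151 149 149 148 148 149 148 148 146
220 68 69 68 67 68 68 68 67 67 68 67 67 65 69 123 152 149 148 150 152 159 49 53 62 121 156 149 150 150 149 149 150 195 152 172 175 116 103
228 71 70 71 71 70 70 70 70 69 69 70 69 70 69 70 69 69 69 67 84 80 80 80 81 63 60 65 78 77 76 76 77 76 77 79 78 78 77
240 74 74 73 73 73 73 72 72 71 70 72 72 72 71 69 71 71 70 72 85 84 83 82 86 59 63 70 79 79 78 79 78 78 80 80 79 79 78
```

The door's edge sits at u ≈ 281, which is where it should be when shut. The handle has not moved and the robot is clear, so I'll hand in.

```bash
python3 -c "
from plant import hand_in
print(hand_in())"
```

```text
the job is handed in; nothing more can be done
None
```

I drew the bolt, laid its handle over in the side notch, shut the door and handed the job in at about 18.5 s; the last image showed the door shut and the handle still down, the arm was clear and I kept it away from the other objects, but the hand-in returned no verdict.

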